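# Take a cured sample's press stack apart

### The arm

A 7-joint arm with a two-finger parallel gripper is mounted at the origin on a cart in front of the work surface, level with it; the furniture and walls round the work are solid. World frame = base frame: x ahead of the robot, y to its left, z up, the work surface at z = 0. Lengths are in m, angles in rad, forces in N, time in s.
With the tool pointing down it reaches from about 0.4 to 0.85 m from the base axis. Payload 10.4 kg.
Tool frame: the origin (TCP) lies at the very end of the fingers, on their centre line; the grasp point (between the pads) lies 19 mm behind it; z points along the fingers, y is the line along which they close (so a half turn about z gives the same grasp; the last joint's range is limited). The gripper opens to 87 mm and grips with 3 to 60 N. Pads are 19 mm wide; open, the fingers measure 117 mm over their backs; the gripper's body (75 mm by 190 mm) begins 51 mm behind the grasp point.
Start: joints at [1.114, 0.332, -0.065, 1.46, 0.022, 1.35, -0.088], TCP at [0.263, -0.567, 0.223] pointing down, gripper open.
Joint ranges: [-2.6, 2.6], [-0.5, 2.12], [-1.47, 1.34], [0.16, 2.42], [-1.27, 4.41], [0.06, 2.06], [-2.6, 2.6]. Speed limits (rad/s): [2.22, 2.22, 2.79, 2.79, 3.14, 3.14, 3.14].

### API

Orientations are given as a unit quaternion [x, y, z, w].
In Python, from bench import r gives the robot as it stands.
- The arm moves only by the shell command python3 -m crank 'ROWS' [FORCE]. ROWS is JSON, a list that holds one entry, the list of rows, each a list of 5 numbers: the shift along the tool's x, y, z in mm, then the turn about the tool's z in degrees, then the opening, from -1 (shut) to 1 (fully open). A call has 1 to 20 rows; each row is the pose to reach, as a shift and turn from the pose commanded when the call began, along the tool's axes at that moment; what a row does not reach only later rows make up. A row lasts 1/10 s, in which the tool goes at most 50 mm and 8.59 degrees, less where a joint would pass 70% of its speed; a pose out of reach is approached as far as the arm can. A call with a gripper value outside its range is refused whole. The fingers move at their own pace and stop on an object; FORCE is the grip in N (left out, the last holds). Time passes only in rows, so rows that repeat a pose let the fingers close. It gives the time, the measured TCP pose, the force, the opening and the grip force at its end, in the units of the state.
- r.read_state(): the state, without advancing time (a new reading comes with each control period).
- r.camera(name): name is "side" or "top" or "wrist"; returns a dict with "image" (420x560x3 uint8, red, green, blue), "vfov" (degrees; the focal length in pixels is half the picture's height over the tangent of half this angle, whatever the lens; pixels are square), "cx", "cy" (the principal point, pixels), "eye" and "attitude" of the camera in the world. Camera axes: x right, y down, z forward; pixel columns grow to the right and rows downward; lengths in m; the calibration is good to about 2 mm. The wrist camera is an equidistant fisheye: a pixel r from the principal point sees the ray r / f radians off the axis. A picture is of the moment at which its call begins. There is no depth.
- r.close_job(): hands the job in; it is judged then, once.
The state is a dict: "time": time; "joint_positions": joint angles; "joint_vel": joint speeds; "joint_torque": joint torques, N m; "ee_pos": TCP position; "eef_rot": TCP orientation; "ft_force": force on the tool from outside, world axes, zero at the start; "torque": the same for the moment, N m; "width": finger opening in m; "grip_force": force on a finger pad.
Only numpy, scipy, OpenCV 4.12 (cv2) and the standard library are available. Lean on these libraries where they do the work, as an engineer would, in place of code of your own. Each camera call takes 0.05 s, during which the arm holds its last target. There are 200 camera calls.

### The job

The epoxy sample has cured: take its press stack apart from the top down, one thing at a time, keeping everything upright. Put the brass weight in the round pocket of the wooden block, then the dark sample puck in the small round saucer, then the white release disc in the large round saucer, and last the square steel plate in the square tray, each lying flat inside the rim. Leave the standing vial and the red stopper where they are.

Things in the scene. Friction and masses are not known exactly. Their poses are not given: they have to be found in the camera images.
- weight_center (a point): Centre (half-way up) of the loose brass weight at the top of the stack: 47 mm high, a cylinder 31 mm across in its lower half that narrows to a neck and a knob about 15 mm across at the top; 0.2 kg. z axis up. The stack stands on the bench top, bottom to top: steel plate, white disc, sample puck, weight, centred on one another within some 5 mm, in all 97 mm high.
- sample_puck_center (a point): Centre (half-way up) of the loose sample puck, a dark brown cylinder 40 mm across and 22 mm high, 0.06 kg; it lies under the weight and on the white disc. z axis up.
- release_disc_center (a point): Centre (half-way up) of the loose release disc, plain white plastic, 52 mm across and 14 mm thick, 0.07 kg; it lies under the puck and on the steel plate. z axis up.
- base_plate_center (a point): Centre (half-way up) of the loose square steel plate at the bottom of the stack, 64 x 64 x 14 mm with a small dark hole in each corner, 0.3 kg; x and y axes along its sides, z up.
- weight_block: Wooden block, 80 x 80 mm and 16 mm high, fixed to the bench, with one round pocket 52 mm across and 6 mm deep in the middle of its top (pocket floor 10 mm above the bench). Origin: centre of its underside; x and y along its sides, z up.
- puck_saucer: Small round grey saucer, fixed to the bench: 68 mm across outside, 60 mm inside, flat inner floor 4 mm and rim 9 mm above the bench. Origin: centre of its underside; z up.
- disc_saucer: Large round grey saucer, fixed to the bench: 80 mm across outside, 72 mm inside, flat inner floor 4 mm and rim 9 mm above the bench. Origin: centre of its underside; z up.
- plate_tray: Square dark steel tray, fixed to the bench: 92 x 92 mm outside, 84 x 84 mm inside, flat inner floor 4 mm and rim 9 mm above the bench. Origin: centre of its underside; x and y along its sides, z up. The plate fits in it only with its sides roughly along the tray's.
- vial_center (a point): Centre of a loose bystander: a small glass vial with a black cap standing on the bench, 28 mm across, 66 mm high. Not to be disturbed.
- stopper_center (a point): Centre of a loose bystander: a red rubber stopper standing on the bench, 30 mm across, 27 mm high. Not to be disturbed.

How it is judged:
On the way, in this order (a step that is already met when the one before it is completed fails the run):
1. the brass weight lies flat in the round pocket of the wooden block, let go (horizontal distance between weight_center and weight_block below 0.013 m and z of weight_center in the frame of weight_block between 0.0305 and 0.0365 m and angle between weight_center's own z axis and vertical below 0.1 rad and linear speed of weight below 0.02 m/s and contact force between weight and the fingers below 0.05 N), for 0.2 s.
2. the sample puck lies flat in the small round saucer, let go (horizontal distance between sample_puck_center and puck_saucer below 0.013 m and z of sample_puck_center in the frame of puck_saucer between 0.012 and 0.018 m and angle between sample_puck_center's own z axis and vertical below 0.1 rad and linear speed of sample_puck below 0.02 m/s and contact force between sample_puck and the fingers below 0.05 N), for 0.2 s.
3. the white disc lies flat in the large round saucer, let go (horizontal distance between release_disc_center and disc_saucer below 0.013 m and z of release_disc_center in the frame of disc_saucer between 0.008 and 0.014 m and angle between release_disc_center's own z axis and vertical below 0.1 rad and linear speed of release_disc below 0.02 m/s and contact force between release_disc and the fingers below 0.05 N), for 0.2 s.
4. the steel plate lies flat in the square tray, let go (horizontal distance between base_plate_center and plate_tray below 0.016 m and z of base_plate_center in the frame of plate_tray between 0.008 and 0.014 m and angle between base_plate_center's own z axis and vertical below 0.1 rad and linear speed of base_plate below 0.02 m/s and contact force between base_plate and the fingers below 0.05 N), for 0.2 s.
At the end, for the whole second after the job is handed in: Weight in the wooden block's pocket, puck in the small saucer, disc in the large saucer, plate in the square tray: each flat (tilt under 0.1 rad) on the floor of its place (height within 3 mm), its centre within 13 mm of the middle (16 mm for the plate), let go and at rest (all of step 1 and all of step 2 and all of step 3 and all of step 4); the robot touches nothing.
It fails at once if a thing of the stack is tipped by more than 0.6 rad (angle between any of weight_center, sample_puck_center, release_disc_center, base_plate_center's own z axis and vertical above 0.6 rad).
It fails at once if the vial or the stopper is moved by more than 20 mm or tipped over (distance of any of vial_center, stopper_center from where it was at the start of the episode above 0.02 m or angle between any of vial_center, stopper_center's own z axis and vertical above 0.5 rad).
It also fails if it takes over 128 s, if anything falls off the work surface, if the arm or the gripper's body presses on something with over 40 N, if the wrist force passes 120 N, or if a joint passes its speed limit or range.

## Working session

There is one attempt and no reset: what is moved stays moved. The work goes in short steps, Python scripts to look and compute and a shell command to move; the robot and the scene stay as the last step left them, time stands still between calls to the robot, and variables do not carry over. Pictures are saved under pics/ and viewed, at most 17 in all, crops included, and the job is handed in when it is done.

```bash
mkdir -p pics; ls; python3 - <<'E'
from bench import r
import cv2
s=r.read_state();print({k:s[k] for k in('time','ee_pos','eef_rot','width')})
for n in('side','top','wrist'):
    c=r.camera(n);cv2.imwrite(f'pics/{n}0.png',c['image'][:,:,::-1]);print(n,{k:v for k,v in c.items() if k!='image'})
E
```

```text
pics
{'time': 0.0, 'ee_pos': array([ 0.26253354, -0.56676067,  0.22175518]), 'eef_rot': array([ 9.76568383e-01,  2.15206158e-01, -1.69819120e-04, -6.89101936e-04]), 'width': 0.08678524551480195}
side {'vfov': 49.59884797757745, 'cx': 283.1653294100985, 'cy': 209.16716973907037, 'eye': array([0.3617571 , 0.98061004, 0.61086659]), 'attitude': array([-0.08915196,  0.8495206 , -0.51778727,  0.04757123])}
top {'vfov': 55.49721919369465, 'cx': 278.4329969147243, 'cy': 211.7344974636691, 'eye': array([0.31504858, 0.0075692 , 1.22235445]), 'attitude': array([ 0.72326427, -0.68310585,  0.07139842, -0.0718154 ])}
wrist {'vfov': 65.70646984690485, 'cx': 275.01195436087244, 'cy': 210.09245935668227, 'eye': array([ 0.33344389, -0.53575765,  0.38425142]), 'attitude': array([ 0.83453863, -0.53236276, -0.07673909,  0.11935778])}
```

View pics/top0.png

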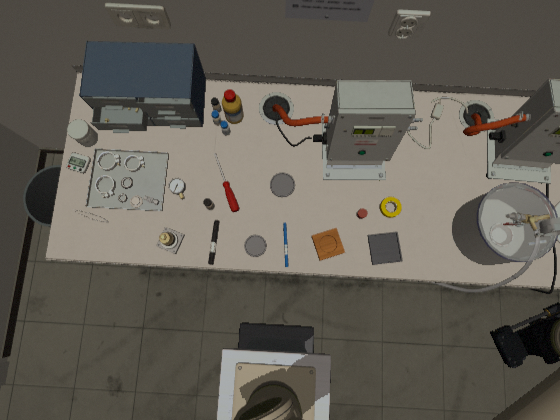

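View pics/side0.png

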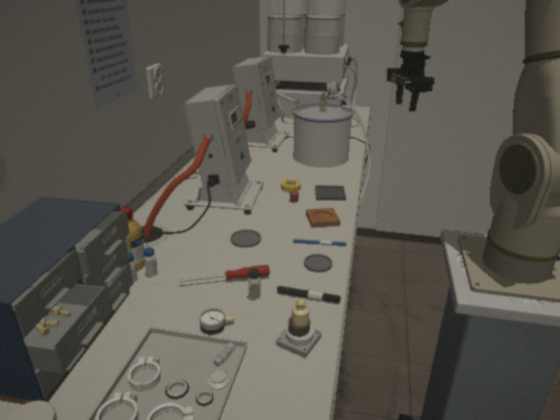

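The top view shows the stack at about (169,240), the small saucer at (255,245), the large saucer at (283,185), the block at (328,244) and the tray at (385,248). The vial is at (208,204) and the stopper at (362,213). The side view shows the stack at about (300,325).

```bash
cat > h.py <<'E'
import numpy as np, cv2
from scipy.spatial.transform import Rotation as R
from bench import r
def ray(c,u,v,fish=False):
    f=c['image'].shape[0]/2/np.tan(np.radians(c['vfov'])/2)
    x,y=(u-c['cx'])/f,(v-c['cy'])/f
    if fish:
        t=np.hypot(x,y); k=np.sin(t)/max(t,1e-9); d=[x*k,y*k,np.cos(t)]
    else: d=[x,y,1]
    return R.from_quat(c['attitude']).apply(d)
def plane(c,u,v,z,fish=False):
    d=ray(c,u,v,fish); return c['eye']+d*(z-c['eye'][2])/d[2]
E
python3 - <<'E'
from h import *
c=r.camera('top');im=c['image']
seeds={'stack':(169,240,20,.014),'small':(255,245,18,.009),'large':(283,185,20,.009),'block':(328,244,24,.016),'tray':(385,248,24,.009),'vial':(208,204,9,.066),'stop':(362,213,9,.027)}
lab=cv2.cvtColor(im,cv2.COLOR_RGB2LAB).astype(float)
for n,(u,v,h,z) in seeds.items():
    p=lab[v-h:v+h,u-h:u+h]; ref=np.median(np.r_[p[0],p[-1]],axis=0)
    m=(np.linalg.norm(p-ref,axis=2)>22).astype('uint8')
    cs,_=cv2.findContours(m,cv2.RETR_EXTERNAL,cv2.CHAIN_APPROX_NONE)
    k=max(cs,key=cv2.contourArea)+np.array([u-h,v-h])
    P=np.array([plane(c,*q[0],z)[:2] for q in k],dtype=np.float32)
    (x,y),s,a=cv2.minAreaRect(P); print(n,np.round((x,y),4),np.round(s,3),round(a,1),k[:,0].min(0),k[:,0].max(0))
big=cv2.resize(im[160:280,140:420],None,fx=2.85,fy=2.85,interpolation=cv2.INTER_CUBIC)
cv2.imwrite('pics/topc.png',big[:,:,::-1])
E
```

```text
stack [0.4614 0.3433] [0.06  0.048] 49.7 [159 231] [178 248]
small [0.4557 0.0808] [0.067 0.067] 48.7 [244 234] [266 256]
large [0.6529 0.0076] [0.082 0.079] 3.5 [270 172] [295 197]
block [ 0.4731 -0.1393] [0.081 0.083] 21.4 [311 228] [344 260]
tray [ 0.4718 -0.314 ] [0.094 0.096] 9.6 [367 231] [402 264]
vial [0.5658 0.2237] [0.039 0.025] 48.5 [203 198] [214 210]
stop [ 0.5709 -0.2393] [0.03  0.034] 46.6 [356 208] [367 218]
```

View pics/topc.png

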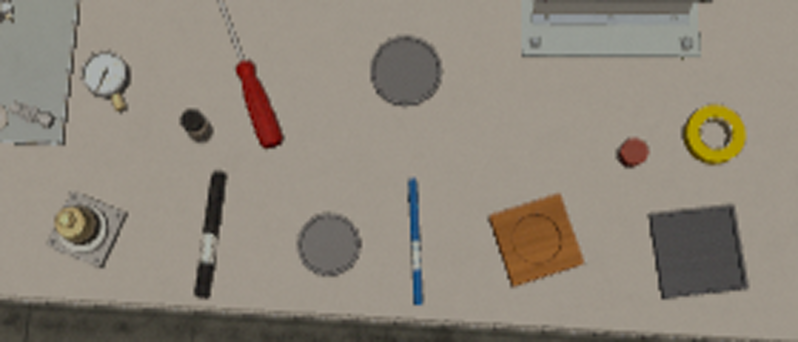

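The crop shows the plate corners at about (73,192), (127,213), (103,267) and (48,240) in crop pixels. The measured saucer, block and tray sizes match the ones given.

```bash
python3 - <<'E'
from h import *
c=r.camera('top')
P=[plane(c,140+u/2.85,160+v/2.85,.014)[:2] for u,v in((73,192),(127,213),(103,267),(48,240))]
P=np.array(P);print(P.round(3),P.mean(0))
for i in range(4): d=P[(i+1)%4]-P[i];print(np.linalg.norm(d),np.degrees(np.arctan2(d[1],d[0]))%90)
s=r.read_state();Rt=R.from_quat(s['eef_rot'])
for t in((.45,-.1,.3),(.43,.27,.28),(.46,.343,.28)):print(Rt.inv().apply(np.array(t)-s['ee_pos'])*1000)
E
```

```text
[[0.495 0.357]
 [0.475 0.297]
 [0.417 0.317]
 [0.442 0.378]] [0.45715048 0.33734714]
0.06323206341527011 72.18798929287209
0.062065848254218556 71.80958025679092
0.06648761514328862 67.66621580685853
0.05692790210631834 68.70497968028661
[ 366.28717058 -344.96545265  -77.61349709]
[ 503.67716979 -689.07985201  -57.38311708]
[ 561.58474716 -742.7055103   -57.34768534]
```

```bash
python3 -m crank '[[[50,-45,-20,0,1],[90,-85,-40,0,1],[125,-120,-60,0,1],[165,-155,-75,0,1],[200,-190,-77,0,1],[235,-225,-77,-5,1],[270,-260,-77,-10,1],[305,-290,-77,-15,1],[335,-320,-77,-20,1],[366,-345,-77,-25,1],[385,-385,-77,-30,1],[402,-430,-75,-35,1],[420,-475,-70,-40,1],[438,-520,-65,-45,1],[456,-565,-60,-45,1],[475,-610,-57,-45,1],[490,-650,-57,-45,1],[504,-689,-57,-45,1],[504,-689,-57,-45,1],[504,-689,-57,-45,1]]]' 20 && python3 - <<'E'
from h import *
c=r.camera('wrist');cv2.imwrite('pics/w1.png',c['image'][:,:,::-1])
s=r.read_state();print(s['time'],s['ee_pos'],R.from_quat(s['eef_rot']).as_matrix().round(3),s['joint_positions'],c['eye'])
E
```

```text
time: 2.25
ee_pos: [0.43, 0.2706, 0.2793]
eef_rot: [0.819, 0.573, -0.0, -0.0]
ft_force: [0.4, -2.3, -1.2]
width: 0.087
grip_force: 0.0
2.3 [0.43054442 0.26937499 0.27931659] [[ 0.344  0.939 -0.   ]
 [ 0.939 -0.344 -0.001]
 [-0.001 -0.    -1.   ]] [ 0.21380283  0.12870041 -0.92641343  1.63624424  0.10398579  1.42912151
 -1.07510686] [0.45733646 0.34185864 0.44170366]
```

View pics/w1.png

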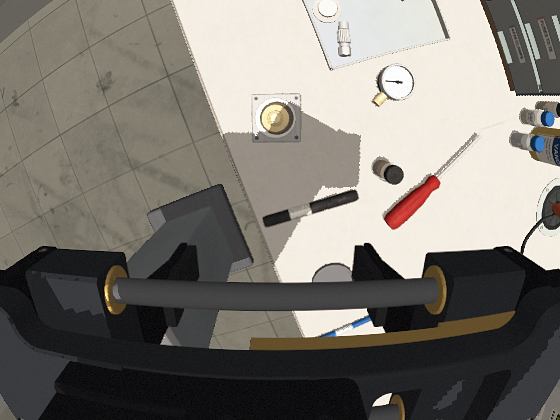

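The wrist view shows the plate at about (252–301, 94–142), aligned with the image axes. The brass weight is at about (277,119), with the white disc around it.

```bash
python3 - <<'E'
from h import *
c=r.camera('wrist');im=c['image'];hsv=cv2.cvtColor(im,cv2.COLOR_RGB2HSV).astype(int)
C=im[85:152,242:312]
cv2.imwrite('pics/w1c.png',cv2.resize(C,None,fx=8,fy=8,interpolation=cv2.INTER_NEAREST)[:,:,::-1])
b=np.zeros(im.shape[:2],'uint8');b[85:152,242:312]=((hsv[...,1]>90)&(hsv[...,0]>12)&(hsv[...,0]<35))[85:152,242:312]
ks,_=cv2.findContours(b,cv2.RETR_EXTERNAL,cv2.CHAIN_APPROX_NONE);k=max(ks,key=cv2.contourArea)
P=np.array([plane(c,*q[0],.073,True)[:2] for q in k],dtype=np.float32)
print('brass',cv2.minEnclosingCircle(P),k[:,0].min(0),k[:,0].max(0))
Q=np.array([plane(c,u,v,.014,True)[:2] for u,v in((252,94),(300.5,94),(301,141.5),(252,142))])
print(Q.mean(0),[ (np.linalg.norm(d),np.degrees(np.arctan2(d[1],d[0]))%90) for d in np.roll(Q,-1,0)-Q])
E
```

```text
brass ((0.4594215154647827, 0.3380582928657532), 0.014273906126618385) [269 108] [287 130]
[0.45949859 0.33949132] [(np.float64(0.06271059556492169), np.float64(69.97027016621227)), (np.float64(0.06270635750951276), np.float64(70.94849127227137)), (np.float64(0.06427220523437158), np.float64(70.54535969509732)), (np.float64(0.06334419946190453), np.float64(69.52901871697247))]
```

View pics/w1c.png

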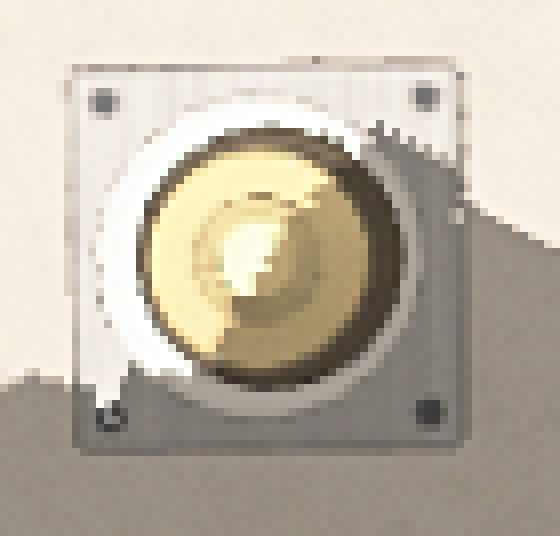

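The crop shows the brass centred at about (274.5,117.6) in full-image pixels, the puck at (275.8,117.4), the disc at (274.5,116.9) and the plate at (275.4,117.1).

```bash
python3 - <<'E'
from h import *
c=r.camera('wrist');s=r.read_state();Rt=R.from_quat(s['eef_rot'])
print(s['ee_pos'])
for n,u,v,z,rad,p in(('w',274.5,117.6,.073,.0155,110),('p',275.75,117.4,.050,.02,132),('d',274.5,116.9,.028,.026,165),('pl',275.4,117.1,.014,.032,195)):
    X=plane(c,u-.5,v-.5,z,True);Y=plane(c,u-.5+p/8,v-.5,z,True)
    print(n,X.round(4),'rad',np.linalg.norm(X-Y).round(4),rad,(Rt.inv().apply(X-s['ee_pos'])*1000).round(1))
E
```

```text
[0.43099368 0.26849767 0.27945234]
w [0.4575 0.3405 0.073 ] rad 0.0154 0.0155 [ 7.690e+01 -2.000e-01  2.064e+02]
p [0.4589 0.3402 0.05  ] rad 0.0196 0.02 [ 77.1   1.2 229.4]
d [0.4577 0.3414 0.028 ] rad 0.0259 0.026 [ 77.8  -0.3 251.4]
pl [0.4587 0.3408 0.014 ] rad 0.0317 0.032 [ 77.6   0.8 265.4]
```

```bash
python3 -m crank '[[[40,0,40,0,1],[76,0,80,0,1],[76,0,120,0,1],[76,0,150,0,1],[76,0,180,0,1],[76,0,200,0,1],[76,0,212,0,1],[76,0,219,0,1],[76,0,219,0,1],[76,0,219,0,1],[76,0,219,0,0],[76,0,219,0,-0.3],[76,0,219,0,-0.6],[76,0,219,0,-1],[76,0,219,0,-1],[76,0,219,0,-1],[76,0,219,0,-1],[76,0,219,0,-1]]]' 20; python3 - <<'E'
from h import *
c=r.camera('wrist');cv2.imwrite('pics/w2.png',c['image'][:,:,::-1])
s=r.read_state();print(s['ee_pos'],s['width'],s['grip_force'])
E
```

```text
time: 4.2
ee_pos: [0.4565, 0.3413, 0.0605]
eef_rot: [0.82, 0.573, -0.0, -0.0]
ft_force: [-2.4, 1.4, 0.7]
width: 0.031
grip_force: 1.2
[0.45646295 0.34129913 0.06045412] 0.029770327582810296 20.000150167518882
```

```bash
python3 -m crank '[[[0,0,-15,0,-1],[0,0,-40,0,-1],[-20,8,-60,0,-1],[-55,22,-70,0,-1],[-95,38,-70,0,-1],[-135,55,-70,0,-1],[-175,71,-70,0,-1],[-215,87,-70,0,-1],[-255,103,-70,0,-1],[-295,119,-70,0,-1],[-335,135,-70,0,-1],[-375,152,-70,0,-1],[-410,166,-70,0,-1],[-435,176,-70,0,-1],[-445,180,-70,0,-1],[-445,180,-70,0,-1],[-445,180,-70,0,-1],[-445,180,-70,0,-1]]]' 20; python3 - <<'E'
from h import *
c=r.camera('wrist');cv2.imwrite('pics/w3.png',c['image'][:,:,::-1])
s=r.read_state();print(s['ee_pos'],s['width'],s['grip_force'])
Rt=R.from_quat(s['eef_rot']);print(Rt.inv().apply(np.array([.4731,-.1393,.02])-s['ee_pos'])*1000)
E
```

```text
time: 6.05
ee_pos: [0.4726, -0.1367, 0.1308]
eef_rot: [0.819, 0.574, 0.0, -0.0]
ft_force: [-0.7, 0.4, -1.7]
width: 0.0298
grip_force: 20.0
[ 0.47256178 -0.13692376  0.13076249] 0.029782686289312313 19.99975508946239
[ -2.06063635   1.29762061 110.7625185 ]
```

View pics/w3.png

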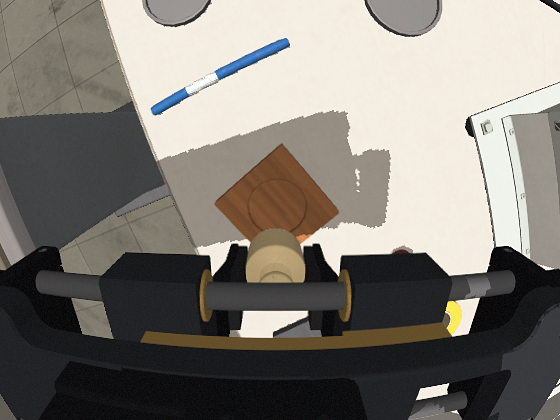

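The wrist view shows the weight held upright and the block's pocket at about (277,205). I'll check that against the top-view position.

```bash
python3 - <<'E'
from h import *
c=r.camera('wrist');s=r.read_state();Rt=R.from_quat(s['eef_rot'])
for u,v in((277,205),):
    X=plane(c,u,v,.016,True);print(X,(Rt.inv().apply(X-s['ee_pos'])*1000).round(1))
E
```

```text
[ 0.47541335 -0.1381427   0.016     ] [1.000e-01 3.000e+00 1.147e+02]
```

```bash
python3 -m crank '[[[-1,2,30,0,-1],[-1,2,60,0,-1],[-1,2,85,0,-1],[-1,2,98,0,-1],[-1,2,105,0,-1],[-1,2,109,0,-1],[-1,2,110,0,-1],[-1,2,110,0,-1],[-1,2,110,0,-1]]]' 20; python3 -m crank '[[[0,0,0,0,-0.2],[0,0,0,0,0],[0,0,0,0,0.3],[0,0,0,0,0.5],[0,0,0,0,0.5],[0,0,-25,0,0.5],[0,0,-60,0,0.5],[0,0,-100,0,0.5],[0,0,-110,0,1],[0,0,-110,0,1],[0,0,-110,0,1]]]'; python3 - <<'E'
from h import *
c=r.camera('wrist');cv2.imwrite('pics/w4.png',c['image'][140:340,180:380,::-1])
s=r.read_state();print(s['ee_pos'],s['width'],s['grip_force'])
Rt=R.from_quat(s['eef_rot']);print(Rt.inv().apply(np.array([.4589,.3402,.15])-s['ee_pos'])*1000)
E
```

```text
time: 7.05
ee_pos: [0.4744, -0.1404, 0.0213]
eef_rot: [0.82, 0.573, 0.0, 0.001]
ft_force: [-0.5, -0.2, -2.5]
width: 0.0298
grip_force: 20.0
time: 8.15
ee_pos: [0.4733, -0.1402, 0.1296]
eef_rot: [0.82, 0.572, -0.0, -0.0]
ft_force: [0.3, 0.6, 0.6]
width: 0.0813
grip_force: 0.0
[ 0.47301482 -0.14002238  0.129127  ] 0.08356935258292734 0.0
[ 445.97535754 -178.69745397  -20.53391275]
```

View pics/w4.png

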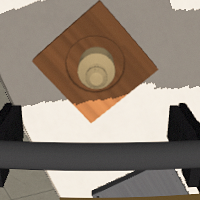

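The weight stands upright in the pocket at crop (97,70). Next I go back for the puck.

```bash
python3 -m crank '[[[35,-14,-20,0,1],[75,-30,-20,0,1],[115,-46,-20,0,1],[155,-62,-20,0,1],[195,-78,-20,0,1],[235,-94,-20,0,1],[275,-110,-20,0,1],[315,-126,-20,0,1],[355,-142,-20,0,1],[395,-158,-20,0,1],[425,-170,-20,0,1],[440,-177,-20,0,1],[446,-179,-20,0,1],[446,-179,-20,0,1],[446,-179,-20,0,1]]]'; python3 - <<'E'
from h import *
c=r.camera('wrist');cv2.imwrite('pics/w5.png',cv2.resize(c['image'][140:290,190:360],None,fx=4,fy=4,interpolation=cv2.INTER_NEAREST)[...,::-1])
s=r.read_state();print(s['ee_pos'],s['width'],s['grip_force'])
E
```

```text
time: 9.7
ee_pos: [0.4597, 0.3389, 0.1498]
eef_rot: [0.82, 0.572, -0.001, 0.0]
ft_force: [-0.4, -0.6, -0.2]
width: 0.087
grip_force: 0.0
[0.45991681 0.33868301 0.15004737] 0.0873065033245655 0.0
```

View pics/w5.png

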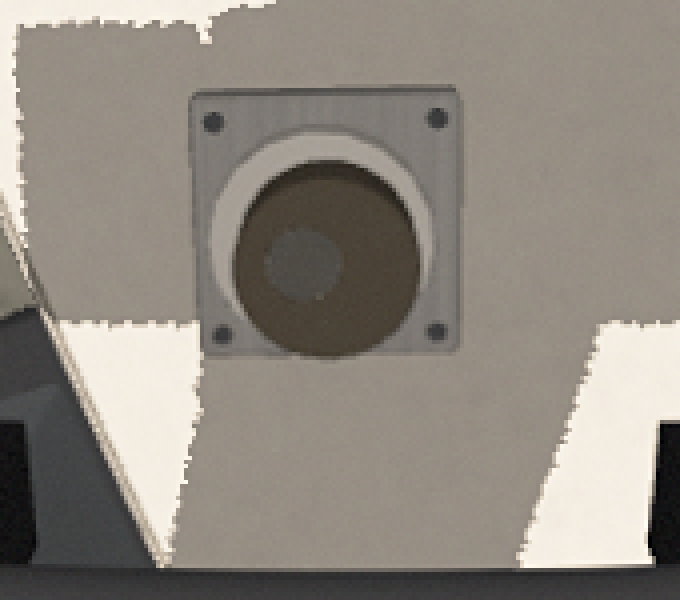

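The puck is at full-image pixel (271.9,207) and the plate centre, from its four holes, at (271.8,196.6). Nothing has shifted.

```bash
python3 - <<'E'
from h import *
c=r.camera('wrist');s=r.read_state();Rt=R.from_quat(s['eef_rot']);print(s['ee_pos'])
for u,v,z in((271.9,207,.05),(271.8,196.6,.014)):
    X=plane(c,u-.5,v-.5,z,True);print(X,(Rt.inv().apply(X-s['ee_pos'])*1000).round(1))
E
```

```text
[0.45999415 0.33876699 0.15027146]
[0.45917087 0.34156965 0.05      ] [  2.4  -1.8 100.3]
[0.458751   0.34178413 0.014     ] [  2.5  -2.3 136.3]
```

```bash
python3 -m crank '[[[2,-2,30,0,1],[2,-2,60,0,1],[2,-2,85,0,1],[2,-2,100,0,1],[2,-2,108,0,1],[2,-2,112,0,1],[2,-2,112,0,1],[2,-2,112,0,0.3],[2,-2,112,0,0],[2,-2,112,0,-0.2],[2,-2,112,0,-0.5],[2,-2,112,0,-1],[2,-2,112,0,-1],[2,-2,112,0,-1],[2,-2,112,0,-1]]]' 15; python3 - <<'E'
from h import *
s=r.read_state();Rt=R.from_quat(s['eef_rot'])
print(s['ee_pos'],s['width'],s['grip_force'],Rt.inv().apply(np.array([.4557,.0808,.1])-s['ee_pos'])*1000)
E
```

```text
time: 11.3
ee_pos: [0.4582, 0.3428, 0.0385]
eef_rot: [0.82, 0.573, -0.0, 0.0]
ft_force: [-0.2, -0.0, 0.5]
width: 0.0381
grip_force: 15.0
[0.4582276  0.34280424 0.03853237] 0.03807494046530004 15.000554077305424 [-246.84757698   87.8652657   -61.45605528]
```

```bash
python3 -m crank '[[[0,0,-15,0,-1],[0,0,-40,0,-1],[-20,7,-60,0,-1],[-50,18,-60,0,-1],[-85,30,-60,0,-1],[-120,42,-60,0,-1],[-155,55,-60,0,-1],[-190,67,-60,0,-1],[-220,78,-60,0,-1],[-240,85,-60,0,-1],[-247,87,-60,0,-1],[-247,87,-60,0,-1],[-247,87,-60,0,-1]]]'; python3 - <<'E'
from h import *
c=r.camera('wrist');cv2.imwrite('pics/w6.png',cv2.resize(c['image'][140:290,190:360],None,fx=4,fy=4,interpolation=cv2.INTER_NEAREST)[...,::-1])
s=r.read_state();Rt=R.from_quat(s['eef_rot'])
print(s['ee_pos'],s['width'],s['grip_force'],Rt.inv().apply(np.array([.4557,.0808,.0145])-s['ee_pos'])*1000)
E
```

```text
time: 12.6
ee_pos: [0.455, 0.0823, 0.099]
eef_rot: [0.819, 0.573, 0.0, 0.0]
ft_force: [0.9, 0.2, -0.2]
width: 0.0383
grip_force: 15.0
[0.45491051 0.08254032 0.09889057] 0.03780672390172945 14.997903797147956 [-1.41833042  1.31209674 84.39008658]
```

View pics/w6.png

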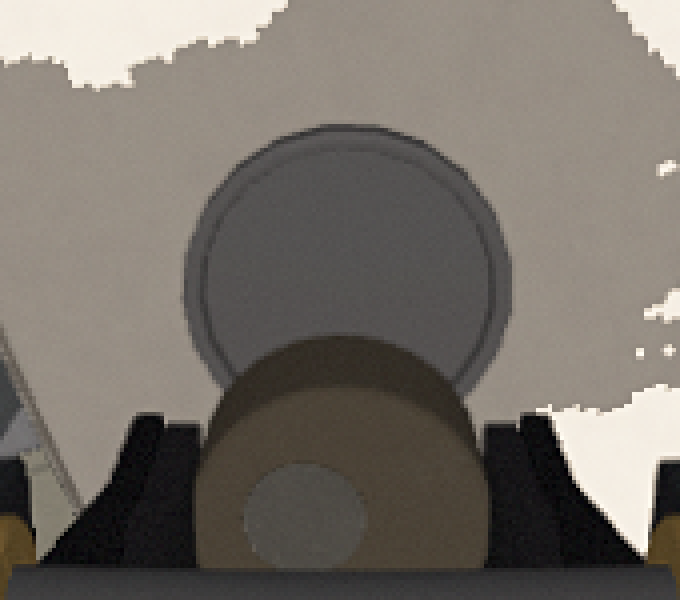

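The puck is held level at crop x≈343, and the saucer is centred at x≈348. They line up, so I lower it.

```bash
python3 -m crank '[[[-1,1,30,0,-1],[-1,1,55,0,-1],[-1,1,72,0,-1],[-1,1,80,0,-1],[-1,1,83,0,-1],[-1,1,84,0,-1],[-1,1,84,0,-1],[-1,1,84,0,-1]]]'; python3 -m crank '[[[0,0,0,0,0],[0,0,0,0,0.2],[0,0,0,0,0.4],[0,0,0,0,0.5],[0,0,0,0,0.5],[0,0,-25,0,0.5],[0,0,-60,0,0.5],[0,0,-100,0,1],[0,0,-115,0,1],[0,0,-115,0,1],[0,0,-115,0,1]]]'; python3 - <<'E'
from h import *
c=r.camera('wrist');cv2.imwrite('pics/w7.png',cv2.resize(c['image'][140:290,190:360],None,fx=2,fy=2)[...,::-1])
s=r.read_state();Rt=R.from_quat(s['eef_rot'])
print(s['ee_pos'],s['width'],Rt.inv().apply(np.array([.4577,.3414,.13])-s['ee_pos'])*1000)
E
```

```text
time: 13.45
ee_pos: [0.456, 0.0797, 0.0152]
eef_rot: [0.82, 0.573, 0.0, 0.0]
ft_force: [-0.0, -0.2, -0.6]
width: 0.0383
grip_force: 15.0
time: 14.55
ee_pos: [0.4552, 0.0792, 0.1288]
eef_rot: [0.82, 0.572, -0.0, 0.0]
ft_force: [0.2, 1.0, -1.1]
width: 0.085
grip_force: 0.0
[0.45475225 0.07929048 0.1283372 ] 0.08605081125663543 [247.06996431 -87.55689072  -1.75458603]
```

View pics/w7.png

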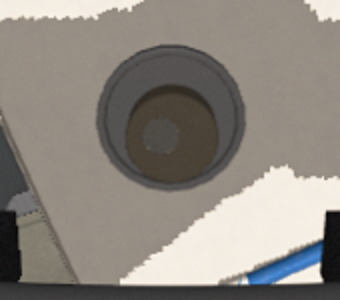

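The puck lies at crop (172,137) and the saucer at (171,117). I'll compute how much of that offset is parallax.

```bash
python3 - <<'E'
from h import *
c=r.camera('wrist')
a=plane(c,190+172/2,140+138/2,.026,True);b=plane(c,190+171/2,140+117/2,.009,True);print(a,b,(a-b)*1000)
E
```

```text
[0.45653378 0.07823916 0.026     ] [0.45780189 0.08293004 0.009     ] [-1.2681096 -4.6908788 17.       ]
```

The puck is about 5 mm off centre, within the 13 mm limit. Next is the disc.

```bash
python3 -m crank '[[[35,-12,0,0,1],[75,-26,0,0,1],[115,-40,0,0,1],[155,-55,0,0,1],[195,-69,0,0,1],[225,-80,0,0,1],[242,-86,0,0,1],[247,-88,0,0,1],[247,-88,30,0,1],[247,-88,60,0,1],[247,-88,85,0,1],[247,-88,98,0,1],[247,-88,105,0,1],[247,-88,107,0,1],[247,-88,107,0,1]]]'; python3 - <<'E'
from h import *
c=r.camera('wrist');cv2.imwrite('pics/w8.png',cv2.resize(c['image'][140:300,150:400],None,fx=2,fy=2)[...,::-1])
s=r.read_state();print(s['ee_pos'],s['ft_force'])
E
```

```text
time: 16.15
ee_pos: [0.4583, 0.342, 0.0232]
eef_rot: [0.82, 0.572, 0.0, 0.0]
ft_force: [0.8, 0.7, 1.4]
width: 0.0868
grip_force: 0.0
[0.45839879 0.34216567 0.02344249] [-0.22294707  1.03670146  0.51334178]
```

View pics/w8.png

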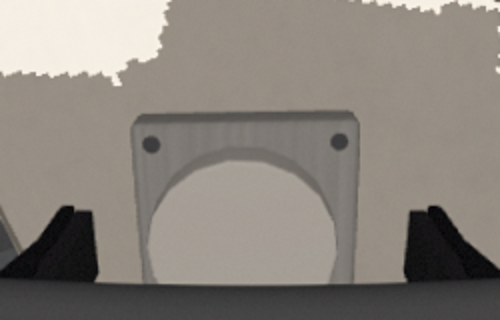

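The disc is between the open fingers, at crop x≈242 against a finger middle of ≈251. That is about 1.5 mm off.

```bash
python3 -m crank '[[[0,-1.5,2,0,1],[0,-1.5,2,0,1],[0,-1.5,2,0,0.6],[0,-1.5,2,0,0.3],[0,-1.5,2,0,0.1],[0,-1.5,2,0,0],[0,-1.5,2,0,-0.5],[0,-1.5,2,0,-1],[0,-1.5,2,0,-1],[0,-1.5,2,0,-1]]]' 15; python3 - <<'E'
from h import *
s=r.read_state();Rt=R.from_quat(s['eef_rot'])
print(s['ee_pos'],s['width'],s['grip_force'],Rt.inv().apply(np.array([.6529,.0076,.1])-s['ee_pos'])*1000)
E
```

```text
time: 17.2
ee_pos: [0.4565, 0.3423, 0.0205]
eef_rot: [0.82, 0.573, -0.0, 0.0]
ft_force: [-0.8, -0.2, 0.1]
width: 0.0512
grip_force: 15.0
[0.45649406 0.3423468  0.02052608] 0.05122762418908858 14.999908986501396 [-246.63539234  299.6783362   -79.43989697]
```

```bash
python3 -m crank '[[[0,0,-15,0,-1],[0,0,-45,0,-1],[0,0,-80,0,-1],[-15,18,-110,0,-1],[-40,48,-110,0,-1],[-65,79,-110,0,-1],[-90,109,-110,0,-1],[-115,140,-110,0,-1],[-140,170,-110,0,-1],[-165,200,-110,0,-1],[-190,231,-110,0,-1],[-215,261,-110,0,-1],[-235,285,-100,0,-1],[-246,299,-90,0,-1],[-246,299,-80,0,-1],[-246,299,-80,0,-1],[-246,299,-80,0,-1]]]'; python3 - <<'E'
from h import *
c=r.camera('wrist');cv2.imwrite('pics/w9.png',c['image'][...,::-1])
s=r.read_state();Rt=R.from_quat(s['eef_rot'])
print(s['ee_pos'],s['width'],s['grip_force'],Rt.inv().apply(np.array([.6529,.0076,.0115])-s['ee_pos'])*1000)
E
```

```text
time: 18.9
ee_pos: [0.6518, 0.0107, 0.1009]
eef_rot: [0.819, 0.574, 0.0, -0.001]
ft_force: [-0.3, 0.6, -1.0]
width: 0.051
grip_force: 15.0
[0.65208276 0.01059761 0.1012302 ] 0.05070232388170627 14.99996469123289 [-2.60862388  1.78620998 89.72829801]
```

View pics/w9.png

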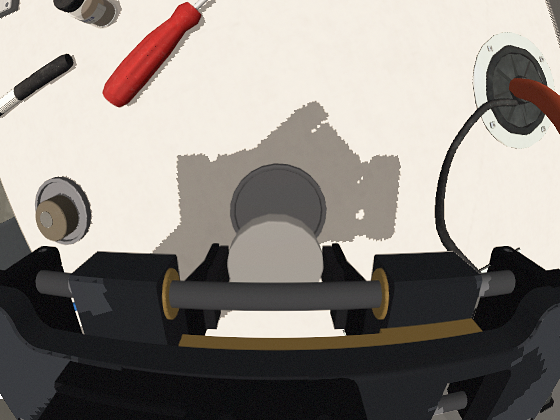

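The disc is held level at x≈276 over the saucer centred at about (278,210), so I lower it.

```bash
python3 -m crank '[[[-2,2,30,0,-1],[-2,2,58,0,-1],[-2,2,76,0,-1],[-2,2,85,0,-1],[-2,2,88,0,-1],[-2,2,90,0,-1],[-2,2,90,0,-1],[-2,2,90,0,-1]]]'; python3 -m crank '[[[0,0,0,0,0.3],[0,0,0,0,0.4],[0,0,0,0,0.5],[0,0,0,0,0.6],[0,0,0,0,0.6],[0,0,-25,0,0.6],[0,0,-60,0,0.6],[0,0,-100,0,1],[0,0,-120,0,1],[0,0,-120,0,1],[0,0,-120,0,1]]]'; python3 - <<'E'
from h import *
c=r.camera('wrist');cv2.imwrite('pics/w10.png',cv2.resize(c['image'][140:290,190:360],None,fx=2,fy=2)[...,::-1])
s=r.read_state();Rt=R.from_quat(s['eef_rot'])
print(s['ee_pos'],s['width'],Rt.inv().apply(np.array([.4587,.3413,.130])-s['ee_pos'])*1000)
E
```

```text
time: 19.75
ee_pos: [0.6542, 0.0059, 0.0115]
eef_rot: [0.82, 0.573, 0.001, 0.0]
ft_force: [-0.5, 0.2, -1.7]
width: 0.0508
grip_force: 15.0
time: 20.85
ee_pos: [0.6537, 0.0058, 0.1305]
eef_rot: [0.82, 0.573, 0.0, 0.0]
ft_force: [-0.1, -0.0, -0.3]
width: 0.0858
grip_force: 0.0
[0.65318851 0.0056512  0.12958644] 0.0862585963532197 [ 248.11953457 -298.1990494    -0.3004336 ]
```

View pics/w10.png

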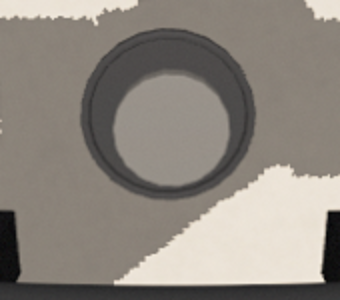

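The disc lies flat inside the saucer: disc at crop (172,129), saucer at (168,114).

```bash
python3 - <<'E'
from h import *
c=r.camera('wrist')
a=plane(c,190+172/2,140+129/2,.018,True);b=plane(c,190+168/2,140+114/2,.009,True);print((a-b)*1000)
E
python3 -m crank '[[[25,-30,0,0,1],[50,-60,0,0,1],[75,-90,0,0,1],[100,-120,0,0,1],[125,-150,0,0,1],[150,-180,0,0,1],[175,-210,0,0,1],[200,-240,0,0,1],[220,-265,0,0,1],[238,-287,0,0,1],[246,-297,0,0,1],[247,-298,0,0,1],[247,-298,0,0,1],[247,-298,0,0,1]]]'; python3 - <<'E'
from h import *
c=r.camera('wrist');cv2.imwrite('pics/w11.png',cv2.resize(c['image'][140:290,190:360],None,fx=4,fy=4,interpolation=cv2.INTER_NEAREST)[...,::-1])
s=r.read_state();print(s['ee_pos'],s['width'])
E
```

```text
[ 0.12395337 -4.83741588  9.        ]
time: 22.35
ee_pos: [0.4602, 0.3387, 0.1301]
eef_rot: [0.821, 0.572, -0.0, 0.0]
ft_force: [-0.1, -0.9, -0.3]
width: 0.087
grip_force: 0.0
[0.46014486 0.33881056 0.1302489 ] 0.08728923313289749
```

View pics/w11.png

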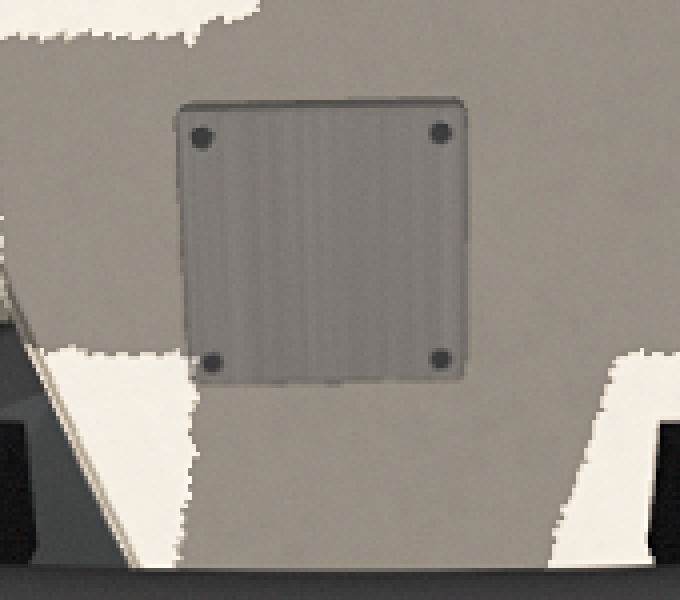

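The plate is alone now. Its holes are at crop (202,137), (440,132), (440,359) and (212,363).

```bash
python3 - <<'E'
from h import *
c=r.camera('wrist');s=r.read_state();Rt=R.from_quat(s['eef_rot'])
Q=np.array([plane(c,190+u/4-.5,140+v/4-.5,.014,True) for u,v in((202,137),(440,132),(440,359),(212,363))])
d=np.roll(Q,-1,0)-Q;print(np.linalg.norm(d,axis=1),np.degrees(np.arctan2(d[:,1],d[:,0]))%90)
x=Rt.as_matrix()[:,0];print(np.degrees(np.arctan2(x[1],x[0])),Q.mean(0),Rt.inv().apply(Q.mean(0)-s['ee_pos'])*1000)
E
```

```text
[0.0517903  0.05225101 0.05203225 0.05219896] [70.92526237 70.91950425 70.86729868 70.65395396]
69.72471780000198 [0.45821412 0.34164444 0.014     ] [  1.9242471   -2.58644549 116.31390121]
```

```bash
python3 -m crank '[[[2,-2.5,30,-1,1],[2,-2.5,60,-1,1],[2,-2.5,88,-1,1],[2,-2.5,106,-1,1],[2,-2.5,116,-1,1],[2,-2.5,121,-1,1],[2,-2.5,123,-1,1],[2,-2.5,123,-1,1],[2,-2.5,123,-1,0.7],[2,-2.5,123,-1,0.5],[2,-2.5,123,-1,0.3],[2,-2.5,123,-1,0],[2,-2.5,123,-1,-1],[2,-2.5,123,-1,-1],[2,-2.5,123,-1,-1],[2,-2.5,123,-1,-1]]]' 40; python3 - <<'E'
from h import *
s=r.read_state();Rt=R.from_quat(s['eef_rot']);x=Rt.as_matrix()[:,0]
print(s['ee_pos'],s['width'],s['grip_force'],np.degrees(np.arctan2(x[1],x[0])),Rt.inv().apply(np.array([.4718,-.314,.1])-s['ee_pos'])*1000)
E
```

```text
time: 24.05
ee_pos: [0.4575, 0.3431, 0.0077]
eef_rot: [0.815, 0.58, 0.0, 0.0]
ft_force: [0.1, -0.8, 5.2]
width: 0.0635
grip_force: 40.0
[0.4574907  0.34314295 0.00773843] 0.06349466792793484 40.00100076198578 70.84980511353334 [-616.0778459   229.12568423  -92.21343922]
```

```bash
python3 -m crank '[[[0,0,-15,0,-1],[0,0,-45,0,-1],[0,0,-80,0,-1],[-30,11,-105,0,-1],[-68,25,-115,0,-1],[-108,40,-115,-3,-1],[-148,55,-115,-6,-1],[-188,70,-115,-9,-1],[-228,85,-115,-12,-1],[-268,100,-115,-15,-1],[-308,115,-115,-18,-1],[-348,130,-115,-21,-1],[-388,145,-115,-24,-1],[-428,160,-115,-27,-1],[-468,174,-115,-29,-1],[-508,189,-115,-29,-1],[-548,204,-115,-29,-1],[-585,217,-110,-29,-1],[-608,226,-100,-29,-1],[-616,229,-92,-29,-1]]]'; python3 -m crank '[[[0,0,0,0,-1],[0,0,0,0,-1],[0,0,0,0,-1]]]'; python3 - <<'E'
from h import *
c=r.camera('wrist');cv2.imwrite('pics/w12.png',c['image'][...,::-1])
s=r.read_state();Rt=R.from_quat(s['eef_rot']);x=Rt.as_matrix()[:,0]
print(s['ee_pos'],s['width'],s['grip_force'],np.degrees(np.arctan2(x[1],x[0])),Rt.inv().apply(np.array([.4718,-.314,.012])-s['ee_pos'])*1000)
E
```

```text
time: 26.05
ee_pos: [0.4706, -0.3168, 0.0992]
eef_rot: [0.645, 0.764, -0.0, -0.0]
ft_force: [1.4, 0.4, -3.1]
width: 0.0631
grip_force: 40.0
time: 26.35
ee_pos: [0.4723, -0.3122, 0.1003]
eef_rot: [0.643, 0.766, 0.0, 0.0]
ft_force: [0.1, -0.0, -2.5]
width: 0.0631
grip_force: 40.0
[ 0.47224858 -0.31251764  0.10034278] 0.06335414999833115 39.9991375207901 99.97533495676132 [-1.33368105 -0.75499521 88.34305819]
```

View pics/w12.png

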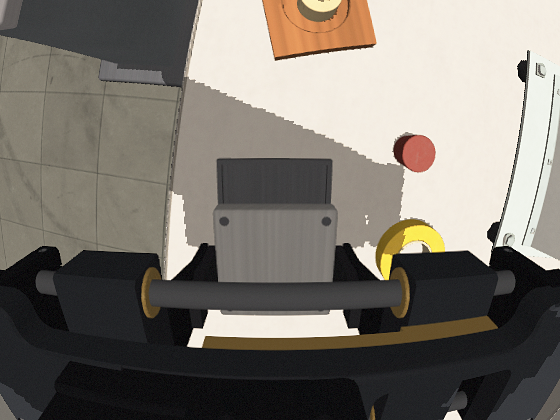

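The plate is level and lined up with the tray: plate at x≈275, tray at x≈274.5, edges parallel. I lower it.

```bash
python3 -m crank '[[[-1,-1,30,0,-1],[-1,-1,58,0,-1],[-1,-1,75,0,-1],[-1,-1,84,0,-1],[-1,-1,87,0,-1],[-1,-1,88,0,-1],[-1,-1,88,0,-1],[-1,-1,88,0,-1]]]'; python3 -m crank '[[[0,0,0,0,0.6],[0,0,0,0,0.7],[0,0,0,0,0.8],[0,0,0,0,0.85],[0,0,0,0,0.85],[0,0,-25,0,0.85],[0,0,-60,0,0.85],[0,0,-100,0,1],[0,0,-120,0,1],[0,0,-120,0,1],[0,0,-120,0,1],[0,0,-120,0,1]]]'; python3 - <<'E'
from h import *
c=r.camera('wrist');d=r.camera('top')
a=cv2.resize(c['image'][130:290,180:370],None,fx=2,fy=2);b=cv2.resize(d['image'][160:280,140:420],None,fx=2.85,fy=2.85)
o=np.zeros((a.shape[0]+b.shape[0]-100,798,3),'uint8');o=np.zeros((600,800,3),'uint8')
o[:250,:380]=a[:250];o[255:255+b.shape[0],:b.shape[1]]=b
cv2.imwrite('pics/end.png',o[...,::-1])
s=r.read_state();print(s['ee_pos'],s['width'],s['time'])
E
```

```text
time: 27.2
ee_pos: [0.4713, -0.3154, 0.0125]
eef_rot: [0.644, 0.765, 0.0, 0.001]
ft_force: [0.0, -0.3, -4.0]
width: 0.0635
grip_force: 40.0
time: 28.4
ee_pos: [0.4701, -0.3148, 0.1303]
eef_rot: [0.644, 0.765, -0.0, -0.001]
ft_force: [0.4, 0.5, -0.7]
width: 0.0869
grip_force: 0.0
[ 0.47017801 -0.31472821  0.1303117 ] 0.08669297671190376 28.5
```

View pics/end.png

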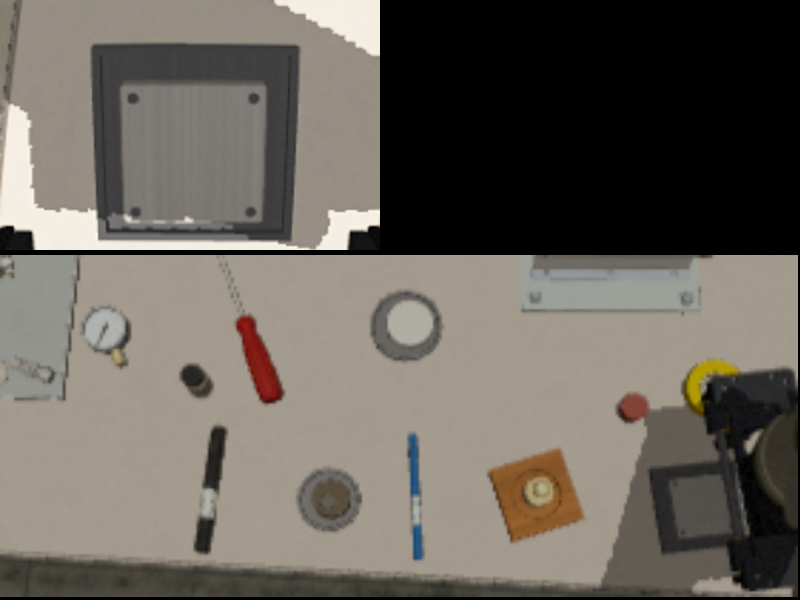

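All four parts lie flat inside their places: the plate in the tray, the disc at (410,323), the puck at (330,497) and the weight at (539,490). The vial and stopper have not moved, so I hand the job in.

```bash
python3 -c "
from bench import r
print(r.close_job())"
```

```text
the job is handed in; nothing more can be done
None
```

I took the stack apart in order and placed the weight, puck, disc and plate in their places, flat and let go, with the vial and stopper left where they were; the job is handed in, with no verdict returned.

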